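Padlock the hallway key box

ROBOT

A 6-joint arm with a two-finger parallel gripper is mounted at the origin on the work surface. World frame = base frame: x ahead of the robot, y to its left, z up, the work surface at z = 0. Lengths are in mm, angles in rad, forces in N, time in s.
With the tool pointing down it reaches from about 375 to 925 mm from the base axis. Payload 5.7 kg.
Tool frame: the origin (TCP) lies on the front face of the gripper's body, between the roots of the fingers; the fingertips stand ctrl.tips_ahead ahead of it and the grasp point (between the pads) lies 61 mm ahead of it (ctrl.tips_ahead is the distance from the TCP to the fingertips, in mm); z points along the fingers, y is the line along which they close (so a half turn about z gives the same grasp; the last joint's range is limited). The gripper opens to 88 mm and grips with 3 to 60 N. Pads are 20 mm wide; open, the fingers measure 115 mm over their backs; the gripper's body (75 mm by 178 mm) begins 61 mm behind the grasp point.
Start: joints at [1.132, 0.359, 1.51, -0, 1.272, -0.115], TCP at [190.898, 568.797, 302.623] pointing down, gripper open.
Joint ranges: [-2.97, 2.97], [-1.01, 2.36], [0.21, 2.38], [-0.96, 4.11], [0.2, 2.71], [-2.98, 2.98]. Speed limits (rad/s): [2.39, 2.39, 3.14, 3.14, 3.14, 3.14].

INTERFACE

Orientations are given as a unit quaternion [x, y, z, w].
In Python, from plant import ctrl gives the robot as it stands. The module is installed in compiled form; this text tells all that it offers.
- The arm moves only by the tool carry_out, never from a script. Its argument "increments" is a list of rows, each a list of 3 entries, a list of its own where there are three numbers: the shift along the tool's x, y, z in m, then the turn, a rotation vector about the tool's x, y, z in degrees, then the gripper's target within -1 to 1 (shut at 1, half-way at 0, fully open at -1). A call has 1 to 12 rows; each row shifts and turns the commanded pose from where the row before left it, along the tool's axes as they then stand; what a row does not reach is not made up. A row lasts 1/8 s, in which the tool goes at most 62.5 mm and 10.7 degrees, less where a joint would pass 70% of its speed; a pose out of reach is approached as far as the arm can. A call with a gripper value outside its range is refused whole. The fingers move at their own pace and stop on an object; "grip_force" is the grip in N (left out, the last holds). Time passes only in rows, so rows that do not move let the fingers close. It gives the time, the measured TCP pose, the force, the opening and the grip force at its end, in the units of the state.
- ctrl.observe(): the state, without advancing time (a new reading comes with each control period).
- ctrl.read_camera(name): name is "scene" or "side" or "wrist"; returns a dict with "pixels" (420x560x3 uint8, red, green, blue), "depth" (420x560 float32, mm along the optical axis (not along the pixel's ray), 0 where there is no reading), "fx", "fy", "cx", "cy" (pixels), "view" (4x4, takes a point from world to camera coordinates); the wrist camera has in their place "hand_eye" (4x4, takes a point from camera to tool coordinates, whose origin is the TCP and whose axes are the flange's). Camera axes: x right, y down, z forward; pixel columns grow to the right and rows downward; lengths in mm; the calibration is good to about 2 mm. A picture is of the moment at which its call begins: read the wrist's pose just before it.
- ctrl.hand_in(): hands the job in; it is judged then, once.
The state is a dict: "time": time; "joint_pos": joint angles; "dq": joint speeds; "joint_torque": joint torques, N m; "ee_pos": TCP position; "tool_rot": TCP orientation; "ft_force": force on the tool from outside, world axes, zero at the start; "ft_torque": the same for the moment, N m; "gripper_width": finger opening in mm; "grasp_force": force on a finger pad.
Only numpy, scipy, OpenCV 4.12 (cv2) and the standard library are available. Lean on these libraries where they do the work, as an engineer would, in place of code of your own. Each camera call takes 0.05 s, during which the arm holds its last target. There are 200 camera calls.

TASK

Lock the key box on the console: fold its hinged strap down flat over the padlock, swing the open shackle round until its short leg stands over the strap's eye, and press the shackle down through it until the hidden pawl clicks and it stays down when you let go. How deep the click comes differs from lock to lock, so press slowly and feel for it, never leaning on the shackle with more than about 16 N. Leave the jar, brush, glass charm and trays as they are.

Things in the scene. Friction and masses are not known exactly. Their poses are not given: they have to be found in the camera images.
- keybox: fixed grey steel key box, a steel padlock built on to its front. Origin: on the console under the padlock's centre; x from padlock to box (front faces -x), y along the front, z up. Padlock: x -17 to 17, y -35 to 35 mm, top at z = 62 mm. Box: x 17 to 163, y -103 to 103 mm, lid top at z = 62 mm
- hole (a point): mouth of the 12 mm wide hole for the short leg in the padlock's top: x = 0, y = +18 mm, z = 62 mm in the keybox frame
- long_leg (a point): where the shackle's long leg enters the padlock's top: x = 0, y = -18 mm, z = 62 mm in the keybox frame; the shackle turns and slides on the upright line through it
- strap (a joint): angle (rad) of the hinged dark steel strap, 42 x 24 x 3 mm, with a 14 mm eye. Hinge line along the box's y at x = 22, z = 63.5 mm, strap centred on y = 18 mm. 0: folded flat to -x over the padlock, top face at 63.5 mm, eye over the hole; 1.57: upright; more: leaning back over the lid. It stays where it is left; about 1 N at its end moves it
- strap_end (a point): middle of the strap's free end, 42 mm from the hinge
- shackle (a joint): angle (rad) of the shackle about its upright long leg: 0 = short leg over the hole, positive = counter-clockwise from above (at 1.57 the bow points to the box's -x). Range -0.5 to 1.7, no stop at 0; stays where left. The short leg goes in only within about 0.1 of 0; elsewhere it meets metal after about 6 mm of travel and goes no further
- crown (a point): middle of the shackle's crown, on the bar's centre line, 116 mm above the console while up. The shackle is an upside-down U of 8 mm round steel bar, legs 36 mm apart, crown straight and level over its middle 12 mm; so this point is 18 mm beside the long leg. x is across the U's plane, y from long leg to short leg, z up
- short_leg (a point): lower tip of the short leg (8 mm thick, rounded end); 71 mm above the console while the shackle is up
- stem (a joint): how far (m) the shackle is pressed down: 0 = fully up. A spring pushes it up with 3 to 7 N. The pawl adds resistance (7 to 10 N in all) and snaps in at a depth between 12 and 31 mm, different every time and hidden; then the shackle stays down, rising 1 to 3 mm when let go
- buffer (a joint): rubber buffer hidden under the long leg, met just after the click: how far it is squashed, in m; 0 = untouched, 10 N per mm on top of the spring. It is spoilt beyond 1.3 mm (about 18 N on the shackle)
- jar_center (a point): bystander: lidded ceramic jar, 68 mm wide, 92 mm high; point at half its height
- brush_center (a point): bystander: shoe brush with a stainless back, 150 x 42 x 38 mm, lying bristles down; its middle
- charm_center (a point): bystander: flat round glass evil-eye charm, 48 mm across, 8 mm thick, lying on the box's lid; its middle
- tiers: bystander: three stacked grey ceramic trays on posts, 260 x 170 mm, 208 mm high, fixed; origin at the centre of the foot

How it is judged (in metres and radians):
On the way, in this order (a step that is already met when the one before it is completed fails the run):
1. the strap lies flat over the padlock while the shackle is still up (value of joint strap below 0.15 rad and value of joint stem below 0.004 m), for 0.2 s.
2. the short leg is over its hole and has entered through the strap's eye (over 9 mm down) (value of joint strap below 0.15 rad and value of joint shackle between -0.1 and 0.1 rad and value of joint stem above 0.009 m), for 0.1 s.
At the end, for the whole second after the job is handed in: The strap lies flat (within 0.15 rad), the shackle is in line with its hole (within 0.1 rad), and, let go, it stays down by more than 9.5 mm because the pawl holds it (value of joint strap below 0.15 rad and value of joint shackle between -0.1 and 0.1 rad and value of joint stem above 0.0095 m); the robot touches nothing.
It fails at once if the shackle is leaned on so hard that the buffer is squashed by more than 1.3 mm (about 18 N on the shackle) (value of joint buffer above 0.0013 m).
It fails at once if a bystander is shoved by more than 20 mm (distance of any of jar_center, brush_center, charm_center from where it was at the start of the episode above 0.02 m).
It fails at once if the trays are hit (contact force between the arm and tiers above 5 N).
It also fails if it takes over 56 s, if anything falls off the work surface, if the arm or the gripper's body presses on something with over 40 N, if the wrist force passes 120 N, or if a joint passes its speed limit or range.

## Working session

There is one attempt and no reset: what is moved stays moved. The work goes in short steps, Python scripts to look and compute and a tool call to move; the robot and the scene stay as the last step left them, time stands still between calls to the robot, and variables do not carry over. Pictures are saved under pics/ and viewed, at most 10 in all, crops included, and the job is handed in when it is done.

Besides the shell and the picture viewer there is one more tool, called after "Request:" as name(argument=value, ...), one argument or row to a line, values as JSON. carry_out: Moves the arm, as the interface text tells. Its arguments: {"type":"object","properties":{"increments":{"type":"array","items":{"type":"array"}},"grip_force":{"type":"number"}},"required":["increments"]}

```bash
mkdir -p pics; cat > h.py <<'E'
import numpy as np, cv2
from scipy.spatial.transform import Rotation as R
from plant import ctrl
def snap(name,tag):
    s=ctrl.observe(); c=ctrl.read_camera(name)
    if name=="wrist":
        T=np.eye(4);T[:3,:3]=R.from_quat(s["tool_rot"]).as_matrix();T[:3,3]=s["ee_pos"]
        c["c2w"]=T@c["hand_eye"]
    else: c["c2w"]=np.linalg.inv(c["view"])
    np.savez(f"pics/{tag}.npz",**c); cv2.imwrite(f"pics/{tag}.png",c["pixels"][:,:,::-1]); return c
def load(tag): return dict(np.load(f"pics/{tag}.npz"))
def P(c,u,v,z=None):
    """world point of pixel: by depth (3x3 median), or on plane of height z"""
    r=np.array([(u-c["cx"])/c["fx"],(v-c["cy"])/c["fy"],1])
    M=c["c2w"]
    if z is None:
        d=c["depth"][v-1:v+2,u-1:u+2]; r=r*np.median(d[d>0]) if (d>0).any() else r*np.nan
        return (M@np.r_[r,1])[:3]
    d=M[:3,:3]@r; return M[:3,3]+d*(z-M[2,3])/d[2]
def crop(tag,x0,y0,x1,y1,k,out):
    i=cv2.imread(f"pics/{tag}.png")[y0:y1,x0:x1]; cv2.imwrite(f"pics/{out}.png",cv2.resize(i,None,fx=k,fy=k,interpolation=cv2.INTER_CUBIC))
E
python3 - <<'E'
from h import *
s=ctrl.observe(); print(s["time"],s["ee_pos"],s["tool_rot"],ctrl.tips_ahead,s["ft_force"],s["gripper_width"])
a=snap("scene","s0");b=snap("side","d0");w=snap("wrist","w0")
cv2.imwrite("pics/all.png",cv2.resize(np.vstack([np.hstack([a["pixels"],b["pixels"]])])[:,:,::-1],(800,300)))
print(w["c2w"].round(2),a["c2w"].round(2),b["c2w"].round(2))
E
```

```text
0.0 [190.69905657 568.3162369  301.83262772] [ 1.61208299e-01  9.86919994e-01 -8.66343927e-04 -2.45505460e-04] 80.0 [0.33392048 0.61177003 0.29150993] 88.12839609161836
[[ 3.2000e-01  9.1000e-01  2.7000e-01  1.1566e+02]
 [ 9.5000e-01 -3.1000e-01 -9.0000e-02  5.9401e+02]
 [-0.0000e+00  2.9000e-01 -9.6000e-01  3.8377e+02]
 [ 0.0000e+00  0.0000e+00  0.0000e+00  1.0000e+00]] [[ 8.5000e-01  3.5000e-01 -4.0000e-01  9.7426e+02]
 [ 5.3000e-01 -5.8000e-01  6.2000e-01 -3.9794e+02]
 [-1.0000e-02 -7.3000e-01 -6.8000e-01  7.0467e+02]
 [ 0.0000e+00  0.0000e+00  0.0000e+00  1.0000e+00]] [[ 8.3000e-01 -2.9000e-01  4.7000e-01  1.9900e+01]
 [-5.5000e-01 -4.4000e-01  7.1000e-01 -6.8785e+02]
 [ 0.0000e+00 -8.5000e-01 -5.3000e-01  7.3967e+02]
 [ 0.0000e+00  0.0000e+00  0.0000e+00  1.0000e+00]]
```

View pics/s0.png

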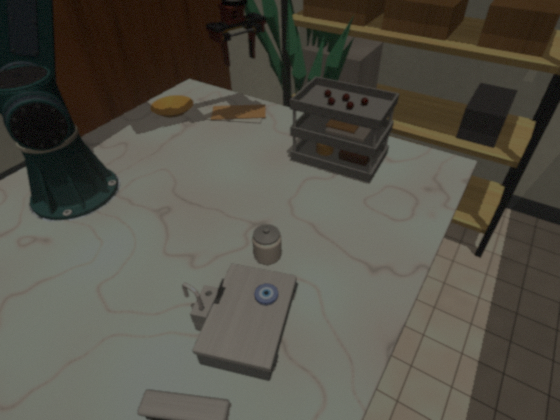

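View pics/d0.png

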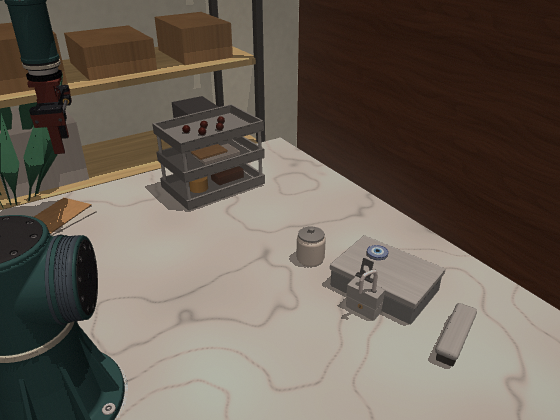

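The scene view shows the key box with its lid at about (197..297, 265..370) and the padlock at (203,305). The charm is at (266,293), the jar at (266,243) and the brush at (185,405). The side view shows the padlock at (365,300) and the box lid at (388,270). Next I'll enlarge both.

```bash
python3 - <<'E'
from h import *
crop("s0",170,255,310,385,4,"a");crop("d0",320,230,460,360,4,"b")
a=cv2.imread("pics/a.png");b=cv2.imread("pics/b.png")
i=np.hstack([a,b]);i=cv2.resize(i,(800,371)); i=np.clip(i*1.5,0,255).astype(np.uint8);cv2.imwrite("pics/ab.png",i);
for t,us in (("s0",[(235,268),(294,275),(200,352),(270,365),(266,293),(266,231),(185,400)]),("d0",[(377,252),(388,270),(312,232),(458,325)])):
    c=load(t)
    for u,v in us: print(t,u,v,P(c,u,v).round(1),P(c,u,v,62).round(1))
E
```

```text
s0 235 268 [600.8 -19.   61.6] [601.  -19.3  62. ]
s0 294 275 [717.9  29.9  62.3] [717.8  30.2  62. ]
s0 200 352 [ 662.5 -201.6   59.7] [ 663.6 -202.3   62. ]
s0 270 365 [ 782.  -156.7   61.1] [ 782.3 -157.    62. ]
s0 266 293 [697.4 -43.1  71.7] [693.1 -37.7  62. ]
s0 266 231 [611.6  85.   88.8] [595.8 106.   62. ]
s0 185 400 [ 687.5 -273.    38.5] [ 697.6 -277.4   62. ]
d0 377 252 [690.4 -47.   71.6] [700.  -37.8  62. ]
d0 388 270 [675.4 -99.6  62.1] [675.6 -99.5  62. ]
d0 312 232 [605.2  82.7  83.4] [624.3 107.9  62. ]
d0 458 325 [ 693.2 -279.7   38.7] [ 670.8 -293.3   62. ]
```

View pics/ab.png

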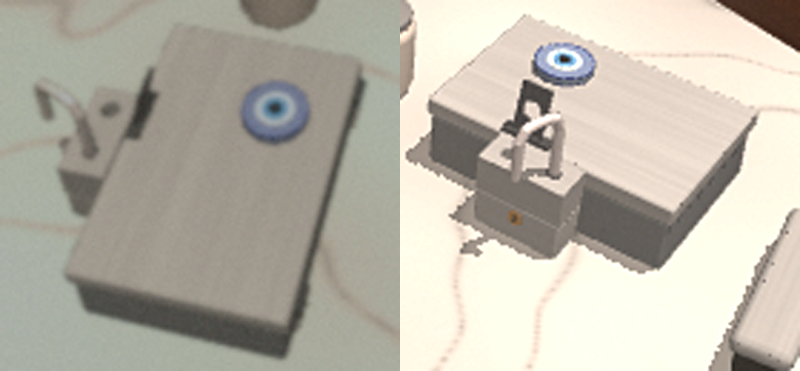

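The left crop is the scene view. The shackle bow runs from the long leg at (88,150) towards (40,85), swung out over the front. The dark strap at (148,100) is about upright and the hole is at (110,110). The right crop (side) shows the strap upright at (533,105) and the shackle from (520,175) to (558,170). Next I'll fit the lid rectangle from depth.

```bash
cat > fit.py <<'E'
from h import *
def cloud(c):
    v,u=np.nonzero(c["depth"]); d=c["depth"][v,u]
    p=np.c_[(u-c["cx"])/c["fx"]*d,(v-c["cy"])/c["fy"]*d,d]
    return p@c["c2w"][:3,:3].T+c["c2w"][:3,3]
def box(p,zr=(58,66)):
    q=p[(p[:,2]>zr[0])&(p[:,2]<zr[1])&(abs(p[:,0]-690)<150)&(abs(p[:,1]+90)<180)]
    m=np.zeros((400,400),np.uint8); m[(q[:,1]+290).astype(int),(q[:,0]-490).astype(int)]=255
    e=lambda k:cv2.getStructuringElement(cv2.MORPH_ELLIPSE,(k,k))
    m=cv2.morphologyEx(m,cv2.MORPH_CLOSE,e(9)); 
    cs=cv2.findContours(m,cv2.RETR_EXTERNAL,cv2.CHAIN_APPROX_SIMPLE)[0]
    m=cv2.drawContours(m*0,[max(cs,key=cv2.contourArea)],-1,255,-1)
    m=cv2.morphologyEx(m,cv2.MORPH_OPEN,e(81))
    r=cv2.minAreaRect(np.argwhere(m)[:,::-1].astype(np.float32))
    return np.array(r[0])+[490,-290],r[1],r[2]
def frame(t,th):
    X=np.array([np.cos(th),np.sin(th)]);Y=np.array([-X[1],X[0]]);return X,Y
E
python3 - <<'E'
from fit import *
for t in ("s0","d0"):
    p=cloud(load(t)); cen,sz,an=box(p); print(t,cen.round(1),sz,an)
    for th in [np.deg2rad(an-90 if an>45 else an)]:
        X,Y=frame(t,th); O=cen-90*X; print("origin",O,"th",th)
        q=(p[:,:2]-O)@np.c_[X,Y]
        k=(p[:,2]>68)&(q[:,0]<60)&(q[:,0]>-70)&(abs(q[:,1])<70)
        L=np.c_[q[k],p[k,2]]; L=L[np.argsort(-L[:,2])]; print(len(L)); print(L[:60:2].round(0).tolist())
E
```

```text
s0 [681.8 -89.4] (151.789306640625, 204.28314208984375) 18.434947967529297
origin [ 596.4185058  -117.86049156] th 0.32175053946722293
248
[[-7.0, -13.0, 122.0], [-15.0, -10.0, 121.0], [-11.0, -11.0, 121.0], [-12.0, -9.0, 121.0], [-10.0, -13.0, 120.0], [-23.0, -6.0, 120.0], [-7.0, -9.0, 120.0], [-20.0, -8.0, 120.0], [-12.0, -13.0, 120.0], [-25.0, -6.0, 120.0], [-8.0, -14.0, 119.0], [-1.0, -14.0, 119.0], [-1.0, -16.0, 119.0], [-20.0, -4.0, 119.0], [-11.0, -7.0, 119.0], [-18.0, -8.0, 119.0], [-23.0, -7.0, 119.0], [-4.0, -14.0, 118.0], [2.0, -13.0, 118.0], [-22.0, -9.0, 118.0], [1.0, -15.0, 118.0], [-21.0, -11.0, 118.0], [-0.0, -17.0, 117.0], [-26.0, -2.0, 117.0], [-14.0, -13.0, 117.0], [-5.0, -16.0, 117.0], [-4.0, -10.0, 117.0], [-8.0, -14.0, 116.0], [-17.0, -11.0, 116.0], [-19.0, -11.0, 116.0]]
d0 [ 690.2 -113.1] (144.51608276367188, 154.00291442871094) 18.434947967529297
origin [ 604.81851496 -141.56050377] th 0.32175053946722293
324
[[-18.0, 16.0, 122.0], [-23.0, 15.0, 121.0], [-9.0, 12.0, 121.0], [-12.0, 12.0, 120.0], [-21.0, 18.0, 120.0], [-24.0, 19.0, 120.0], [-14.0, 11.0, 119.0], [-10.0, 11.0, 119.0], [-20.0, 14.0, 119.0], [-23.0, 13.0, 119.0], [-12.0, 10.0, 118.0], [-4.0, 10.0, 118.0], [-18.0, 13.0, 118.0], [-28.0, 16.0, 118.0], [-28.0, 21.0, 118.0], [-30.0, 19.0, 118.0], [-4.0, 12.0, 118.0], [-23.0, 17.0, 117.0], [-14.0, 20.0, 117.0], [-23.0, 12.0, 117.0], [-9.0, 9.0, 117.0], [-13.0, 9.0, 117.0], [-3.0, 8.0, 116.0], [-11.0, 15.0, 116.0], [-6.0, 8.0, 116.0], [-29.0, 18.0, 115.0], [-31.0, 16.0, 115.0], [-6.0, 6.0, 114.0], [-29.0, 15.0, 114.0], [-14.0, 13.0, 114.0]]
```

```bash
python3 - <<'E'
from fit import *
c=load("s0")
for u,v in [(322,85),(397,97),(372,125),(295,105)]: print(P(c,u,v).round(0),P(c,u,v,208).round(0))
K=[P(c,u,v,62)[:2] for u,v in [(232.5,263),(296.7,277.8),(193.,352),(272.2,368.5)]]
e=K[1]-K[0]+K[3]-K[2]; f=K[0]-K[2]+K[1]-K[3]
print(np.round(K,1),np.rad2deg(np.arctan2(e[1],e[0])),np.rad2deg(np.arctan2(f[1],f[0])),np.linalg.norm(e)/2,np.linalg.norm(f)/2,np.mean(K,0))
E
```

```text
[466. 615. 187.] [487. 573. 208.]
[701. 615. 206.] [702. 611. 208.]
[691. 466. 190.] [701. 435. 208.]
[467. 451. 194.] [482. 427. 208.]
[[ 588.1  -11.2]
 [ 726.3   26.9]
 [ 653.  -208.8]
 [ 788.9 -160.2]] 17.554591001994815 108.34798428884072 143.7443874837533 202.63680936731615 [689.06355994 -88.3292708 ]
```

Request:
carry_out(
  increments=[
    [[-0.02,-0.017,0],[0,0,0],-1],
    [[-0.04,-0.034,0],[0,0,0],-1],
    [[-0.044,-0.037,0],[0,0,0],-1],
    [[-0.044,-0.037,0],[0,0,0],-1],
    [[-0.044,-0.037,0],[0,0,0],-1],
    [[-0.044,-0.037,0],[0,0,0],-1],
    [[-0.044,-0.037,0],[0,0,0],-1],
    [[-0.044,-0.037,0],[0,0,0],-1],
    [[-0.044,-0.037,0],[0,0,0],-1],
    [[-0.044,-0.037,0],[0,0,0],-1],
    [[-0.044,-0.037,0],[0,0,0],-1],
    [[-0.044,-0.037,0],[0,0,0],-1],
  ],
)

```text
time: 1.65
ee_pos: [531.6, 8.8, 302.6]
tool_rot: [0.161, 0.987, 0.0, -0.0]
ft_force: [1.0, 0.3, -0.5]
gripper_width: 87.5
grasp_force: 0.0
```

Request:
carry_out(
  increments=[
    [[-0.044,-0.037,0],[0,0,0],1],
    [[-0.044,-0.037,0],[0,0,0],1],
    [[-0.04,-0.034,0],[0,0,0],1],
    [[-0.02,-0.02,0],[0,0,0],1],
    [[0,0,0],[0,0,9],1],
    [[0,0,0],[0,0,9],1],
    [[0,0,0],[0,0,9],1],
    [[0,0,0],[0,0,9],1],
    [[0,0,0],[0,0,9],1],
    [[0,0,0],[0,0,8.5],1],
    [[0,0,0],[0,0,0],1],
    [[0,0,0],[0,0,0],1],
  ],
)

```text
time: 3.15
ee_pos: [630.5, -157.8, 302.5]
tool_rot: [0.587, 0.81, -0.0, -0.0]
ft_force: [-0.0, 0.5, -0.3]
gripper_width: 0.6
grasp_force: 0.0
```

```bash
python3 - <<'E'
from fit import *
s=ctrl.observe(); print(s["time"],s["ee_pos"],s["tool_rot"],s["joint_pos"],s["gripper_width"],s["ft_force"])
w=snap("wrist","w1"); print(w["fx"],w["c2w"].round(2))
print(box(cloud(w)))
E
```

```text
3.15 [ 630.46031504 -157.81535445  302.47448818] [ 5.86990377e-01  8.09593884e-01 -1.16624167e-04 -1.62077053e-04] [-3.51428059e-01  4.30652192e-01  1.39524333e+00 -1.40658701e-04
  1.31607257e+00 -6.67516166e-01] 0.6014396148538148 [-0.03488804  0.5200785  -0.2560922 ]
333.2668441742985 [[ 9.5000e-01  3.0000e-01  9.0000e-02  6.0615e+02]
 [ 3.1000e-01 -9.1000e-01 -2.7000e-01 -8.1950e+01]
 [-0.0000e+00  2.9000e-01 -9.6000e-01  3.8433e+02]
 [ 0.0000e+00  0.0000e+00  0.0000e+00  1.0000e+00]]
(array([674.93521118, -90.76527405]), (165.78334045410156, 205.0786590576172), 18.034286499023438)
```

View pics/w1.png

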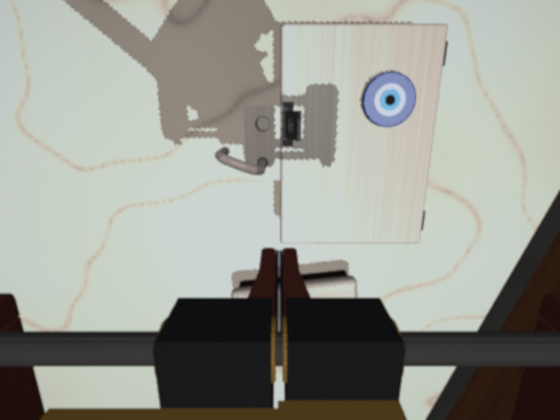

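The wrist view shows the lid's front edge as vertical at u=281, the hole at (262,124) and the strap upright at about (290,124). The shackle's long leg is at about (263,163), with the bow reaching left to (222,153). The tool is about 50 mm too far towards -y.

```bash
python3 - <<'E'
from fit import *
w=load("w1")
A=P(w,281,25,62)[:2];B=P(w,281,242.5,62)[:2];C=P(w,446,24,62)[:2];D=P(w,419.5,242.5,62)[:2]
H=P(w,262.5,123.5,62)[:2]
print(A,B,C,D,"H",H,"AB",np.linalg.norm(A-B),np.linalg.norm(C-A),np.linalg.norm(D-B))
v=A-B;th=np.arctan2(v[1],v[0])-np.pi/2
v=C-A;t3=np.arctan2(v[1],v[0]);print("th",np.rad2deg(th),np.rad2deg(t3))
X,Y=frame(0,th)
Of=(A+B)/2-17*X; Oh=H-18*Y; print("O from edge",Of,"O from hole",Oh)
O=(Of+Oh)/2
p=cloud(w);q=np.c_[(p[:,:2]-O)@np.c_[X,Y],p[:,2]]
k=(q[:,2]>70)&(q[:,0]<60)&(q[:,0]>-70)&(abs(q[:,1])<60)
L=q[k]; 
sh=L[(L[:,0]<14)&(L[:,1]<8)]; st=L[(L[:,0]>5)&(L[:,1]>4)]
print("shackle high",len(sh)); h=sh[sh[:,2]>112]; print(h.round(0)[::3].tolist(), h.mean(0))
print("angle", np.arctan2(-(h[:,0].mean()),h[:,1].mean()+18))
print("strap",st.min(0),st.max(0),len(st)); print(st[np.argsort(-st[:,2])][::12].round(0).tolist())
crop("w1",200,80,340,185,5,"w1c")
E
```

```text
[585.88268216 -13.34873483] [ 648.77487336 -205.14812873] [721.07158103  31.48009599] [ 785.58055714 -160.58602003] H [595.07079717 -96.9014022 ] AB 201.8475543873032 142.427744671835 143.88042482039407
th 18.15463283571144 18.345594274541572
O from edge [ 601.17505369 -114.54533644] O from hole [ 600.67928445 -114.00534532]
shackle high 25109
[[-33.0, -3.0, 112.0], [-31.0, -4.0, 114.0], [-29.0, -4.0, 114.0], [-33.0, -4.0, 114.0], [-30.0, -4.0, 116.0], [-28.0, -4.0, 115.0], [-34.0, -5.0, 114.0], [-31.0, -5.0, 117.0], [-29.0, -5.0, 117.0], [-26.0, -5.0, 116.0], [-35.0, -6.0, 113.0], [-32.0, -6.0, 116.0], [-29.0, -6.0, 117.0], [-27.0, -5.0, 118.0], [-25.0, -6.0, 117.0], [-35.0, -7.0, 113.0], [-32.0, -6.0, 119.0], [-29.0, -6.0, 118.0], [-27.0, -7.0, 116.0], [-25.0, -6.0, 118.0], [-22.0, -7.0, 116.0], [-33.0, -7.0, 117.0], [-30.0, -7.0, 118.0], [-28.0, -7.0, 120.0], [-25.0, -7.0, 120.0], [-23.0, -7.0, 118.0], [-21.0, -7.0, 117.0], [-34.0, -8.0, 114.0], [-31.0, -8.0, 118.0], [-28.0, -8.0, 119.0], [-26.0, -8.0, 118.0], [-24.0, -8.0, 120.0], [-22.0, -8.0, 118.0], [-19.0, -8.0, 119.0], [-17.
[... 28230 characters left out ...]
, 20.0, 105.0], [30.0, 26.0, 105.0], [32.0, 15.0, 105.0], [31.0, 25.0, 104.0], [32.0, 18.0, 104.0], [33.0, 9.0, 104.0], [30.0, 18.0, 104.0], [32.0, 26.0, 104.0], [32.0, 29.0, 103.0], [33.0, 6.0, 103.0], [33.0, 16.0, 102.0], [29.0, 22.0, 101.0], [29.0, 26.0, 100.0], [28.0, 20.0, 99.0], [29.0, 6.0, 98.0], [28.0, 6.0, 97.0], [28.0, 27.0, 96.0], [27.0, 17.0, 95.0], [27.0, 24.0, 94.0], [27.0, 16.0, 93.0], [26.0, 11.0, 91.0], [26.0, 7.0, 89.0], [25.0, 8.0, 85.0], [25.0, 11.0, 83.0], [26.0, 11.0, 81.0], [23.0, 14.0, 79.0], [24.0, 12.0, 79.0], [24.0, 14.0, 78.0], [23.0, 29.0, 78.0], [23.0, 17.0, 77.0], [22.0, 6.0, 76.0], [22.0, 20.0, 75.0], [22.0, 11.0, 73.0], [22.0, 18.0, 72.0], [22.0, 26.0, 71.0]]
```

View pics/w1c.png

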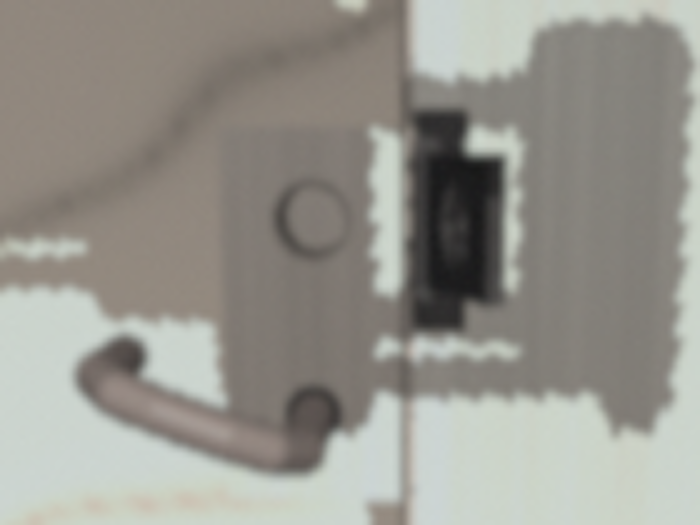

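The enlarged crop shows the hole at (312,218) and the strap leaning slightly back, about 1.8 rad. The shackle runs from the long leg at (312,412) to the short leg at (125,355), about 1.2 rad. The key box origin is about (601,-114) with a yaw of 18.2°, and the tool's yaw already matches the box. Next I'll move behind the strap.

Request:
carry_out(
  increments=[
    [[0.0175,0.0115,0],[0,0,0],1],
    [[0.0175,0.0115,0.01],[0,0,0],1],
    [[0.0175,0.0115,0.02],[0,0,0],1],
    [[0.018,0.0115,0.025],[0,0,0],1],
    [[0,0,0.025],[0,0,0],1],
    [[0,0,0.025],[0,0,0],1],
    [[0,0,0.02],[0,0,0],1],
    [[0,0,0.01],[0,0,0],1],
    [[0,0,0],[0,0,0],1],
    [[0,0,0],[0,0,0],1],
  ],
)

```text
time: 4.45
ee_pos: [653.1, -76.3, 168.4]
tool_rot: [0.588, 0.809, 0.0, 0.001]
ft_force: [0.3, -0.6, 0.1]
gripper_width: 0.3
grasp_force: 0.0
```

```bash
cat >> fit.py <<'E'
O=np.array([601.,-114.3]);TH=np.deg2rad(18.2);X,Y=frame(0,TH)
def st():
    s=ctrl.observe(); d=np.array(s["ee_pos"][:2])-O; m=R.from_quat(s["tool_rot"]).as_matrix()
    print("t",round(s["time"],2),"TCP box",round(d@X,1),round(d@Y,1),"z",round(s["ee_pos"][2],1),"toolx-boxy deg",round(float(np.rad2deg(np.arctan2(m[1,0],m[0,0])-TH))-90,1),"F",np.round(s["ft_force"],1),"w",round(s["gripper_width"],1))
E
python3 - <<'E'
from fit import *
st()
E
```

```text
t 4.45 TCP box 61.4 19.8 z 168.4 toolx-boxy deg -0.2 F [ 0.3 -0.6  0.1] w 0.3
```

Request:
carry_out(
  increments=[
    [[0,-0.007,0],[0,0,0],1],
    [[0,-0.007,0],[0,0,0],1],
    [[0,-0.007,0],[0,0,0],1],
    [[0,-0.007,0],[0,0,0],1],
    [[0,-0.007,0],[0,0,0],1],
    [[0,-0.007,0],[0,0,0],1],
    [[0,-0.007,0],[0,0,0],1],
    [[0,-0.007,0],[0,0,0],1],
    [[0,-0.004,0.005],[0,0,0],1],
    [[0,-0.004,0.005],[0,0,0],1],
    [[0,0,0.005],[0,0,0],1],
    [[0,0,0],[0,0,0],1],
  ],
)

```text
time: 5.95
ee_pos: [591.3, -96.2, 151.9]
tool_rot: [0.588, 0.809, -0.0, -0.001]
ft_force: [-0.3, 0.2, 0.2]
gripper_width: 0.3
grasp_force: 0.0
```

Request:
carry_out(
  increments=[
    [[0,0,0.003],[0,0,0],1],
    [[0,0,0.003],[0,0,0],1],
    [[0,0,0.002],[0,0,0],1],
    [[0,0,0],[0,0,0],1],
  ],
)

```text
time: 6.45
ee_pos: [591.7, -96.3, 145.3]
tool_rot: [0.588, 0.809, -0.0, 0.0]
ft_force: [-1.8, -0.2, 7.6]
gripper_width: 0.4
grasp_force: 3.3
```

The force is 7.6 N up with the tips at z=65, so the strap is flat. I'll lift, move off towards +y and look.

Request:
carry_out(
  increments=[
    [[0,0,-0.005],[0,0,0],1],
    [[0,0,-0.015],[0,0,0],1],
    [[0,0,-0.025],[0,0,0],-1],
    [[0,0,-0.025],[0,0,0],-1],
    [[0,0,-0.025],[0,0,0],-1],
    [[-0.01,0,-0.01],[0,0,0],-1],
    [[-0.01,0,0],[0,0,0],-1],
    [[0,0,0],[0,0,0],-1],
  ],
)

```text
time: 7.45
ee_pos: [597.8, -116.3, 248.8]
tool_rot: [0.589, 0.808, -0.0, -0.0]
ft_force: [0.0, -0.1, -0.4]
gripper_width: 56.7
grasp_force: 0.0
```

```bash
python3 - <<'E'
from fit import *
st(); w=snap("wrist","w2")
p=cloud(w);q=np.c_[(p[:,:2]-O)@np.c_[X,Y],p[:,2]]
h=q[(q[:,2]>112)&(q[:,2]<125)&(q[:,0]<20)&(q[:,0]>-45)&(q[:,1]<25)&(q[:,1]>-25)]
m=h[h[:,2]>117].mean(0); c,ev=np.linalg.eigh(np.cov(h[:,:2].T)); print(len(h),m,ev[:,1],h[:,2].max())
s=q[(q[:,0]>-19)&(q[:,0]<-5)&(q[:,1]>8)&(q[:,1]<28)]; print("strap z",np.percentile(s[:,2],[10,50,90]))
crop("w2",180,60,380,210,4,"w2c")
E
```

```text
t 7.45 TCP box -3.7 -0.9 z 248.8 toolx-boxy deg -0.3 F [ 0.  -0.1 -0.4] w 56.7
578 [-18.10291566 -11.21899067 118.72302143] [-0.93695127  0.34946004] 121.23679290165774
strap z [ 65.38062374 265.86586108 276.27735928]
```

View pics/w2.png

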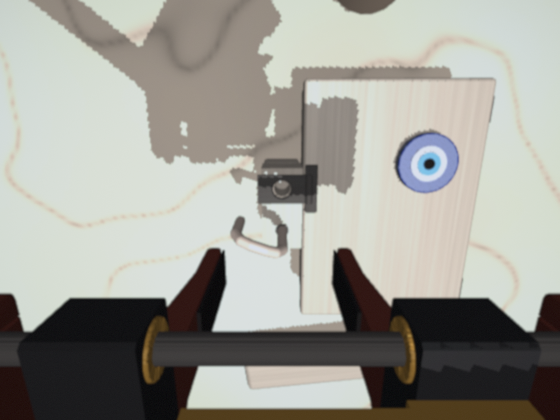

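The wrist view shows the strap flat with its eye over the hole at (282,187). The shackle bow runs from (284,235) to (240,228), at 1.21 rad, with the crown at box (-17,-12). Next I'll turn the tool to straddle the crown.

Request:
carry_out(
  increments=[
    [[0,0,0],[0,0,-10],-1],
    [[0,0,0],[0,0,-10],-1],
    [[0,0,0],[0,0,-10],-1],
    [[0,0,0],[0,0,-10],-1],
    [[0,0,0],[0,0,-10],-1],
    [[0,0,0],[0,0,-10],-1],
    [[0,0,0],[0,0,-10],-1],
    [[0.0085,-0.0145,0.01],[0,0,0],-1],
    [[0,0,0.02],[0,0,0],-1],
    [[0,0,0.015],[0,0,0],-1],
    [[0,0,0],[0,0,0],-1],
  ],
)

```text
time: 8.88
ee_pos: [587.4, -129.5, 202.7]
tool_rot: [0.019, 1.0, 0.001, -0.002]
ft_force: [0.8, -0.4, 0.1]
gripper_width: 87.7
grasp_force: 0.0
```

```bash
python3 - <<'E'
from fit import *
st()
E
```

```text
t 8.88 TCP box -17.6 -10.3 z 202.7 toolx-boxy deg 69.6 F [ 0.8 -0.4  0.1] w 87.7
```

Request:
carry_out(
  increments=[
    [[-0.001,-0.001,0.007],[0,0,0],-1],
    [[0,0,0.007],[0,0,0],-1],
    [[0,0,0.003],[0,0,0],-1],
    [[0,0,0],[0,0,0],1],
    [[0,0,0],[0,0,0],1],
    [[0,0,0],[0,0,0],1],
    [[0,0,0],[0,0,0],1],
    [[0,0,0],[0,0,0],1],
    [[0,0,0],[0,0,0],1],
  ],
  grip_force=8,
)

```text
time: 10.0
ee_pos: [589.8, -130.6, 187.7]
tool_rot: [0.018, 1.0, -0.0, -0.0]
ft_force: [0.7, -0.8, -0.1]
gripper_width: 31.5
grasp_force: 0.0
```

```bash
python3 - <<'E'
from fit import *
st()
E
```

```text
t 10.0 TCP box -15.7 -12.0 z 187.7 toolx-boxy deg 69.7 F [ 0.7 -0.8 -0.1] w 31.5
```

Request:
carry_out(
  increments=[
    [[0,0,0.001],[0,0,0],1],
    [[0,0,0],[0,0,0],1],
    [[0,0,0],[0,0,0],1],
    [[0,0,0],[0,0,0],1],
    [[0,0,0],[0,0,0],1],
  ],
)

```text
time: 10.62
ee_pos: [589.8, -130.8, 186.6]
tool_rot: [0.018, 1.0, -0.0, -0.0]
ft_force: [0.5, -2.4, -1.5]
gripper_width: 7.9
grasp_force: 8.0
```

```bash
python3 - <<'E'
from fit import *
st()
E
```

```text
t 10.62 TCP box -15.8 -12.2 z 186.6 toolx-boxy deg 69.7 F [ 0.5 -2.4 -1.5] w 7.9
```

Gripped, with the opening at 7.9 mm on the 8 mm bar. Next I'll swing about the long leg at radius 17 to 18 mm, in two halves.

Request:
carry_out(
  increments=[
    [[-0.0002,0.0026,0],[0,0,8.7],1],
    [[-0.0002,0.0026,0],[0,0,8.7],1],
    [[-0.0002,0.0026,0],[0,0,8.7],1],
    [[-0.0002,0.0026,0],[0,0,8.7],1],
    [[0,0,0],[0,0,0],1],
  ],
)

```text
time: 11.25
ee_pos: [593.2, -121.5, 186.6]
tool_rot: [0.315, 0.949, -0.001, 0.0]
ft_force: [-0.2, -5.9, -1.9]
gripper_width: 7.6
grasp_force: 8.0
```

Request:
carry_out(
  increments=[
    [[-0.0002,0.0026,0],[0,0,8.7],1],
    [[-0.0002,0.0026,0],[0,0,8.7],1],
    [[-0.0002,0.0026,0],[0,0,8.7],1],
    [[-0.0002,0.0026,0],[0,0,8.7],1],
    [[0,0,0],[0,0,0],1],
    [[0,0,0],[0,0,0],1],
  ],
)

```text
time: 12.0
ee_pos: [601.0, -115.9, 186.5]
tool_rot: [0.584, 0.812, -0.001, -0.0]
ft_force: [-1.6, -7.3, -2.0]
gripper_width: 7.8
grasp_force: 8.0
```

```bash
python3 - <<'E'
from fit import *
st(); w=snap("wrist","w3"); d=snap("side","d3")
crop("w3",180,80,380,230,4,"w3c")
E
```

```text
t 12.0 TCP box -0.5 -1.5 z 186.5 toolx-boxy deg 0.4 F [-1.6 -7.3 -2. ] w 7.8
```

View pics/w3.png

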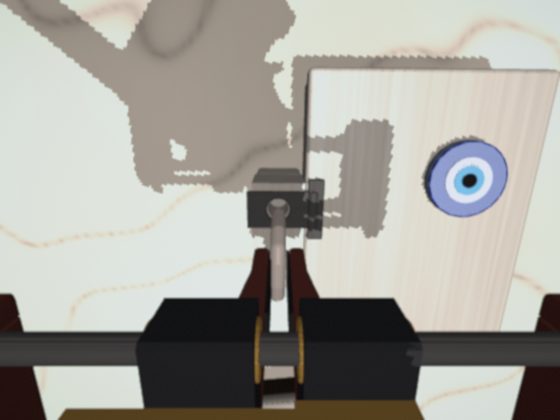

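The short leg now stands over the strap's eye at (278,207), and the U lies along the box's y within about 0.5°. I'll regrip so the side load goes, then pull up against the top stop to find the force at which the pads slip. The grip can then act as a force fuse for pressing.

Request:
carry_out(
  increments=[
    [[0,0,0],[0,0,0],0.7],
    [[0,0,0],[0,0,0],0.7],
    [[0,0,0],[0,0,-0.4],1],
    [[0,0,0],[0,0,0],1],
    [[0,0,0],[0,0,0],1],
    [[0,0,0],[0,0,0],1],
  ],
  grip_force=13,
)

```text
time: 12.85
ee_pos: [600.9, -114.8, 186.5]
tool_rot: [0.582, 0.813, -0.0, -0.001]
ft_force: [-4.9, -0.5, 3.0]
gripper_width: 7.7
grasp_force: 12.9
```

Request:
carry_out(
  increments=[
    [[0,0,-0.001],[0,0,0],1],
    [[0,0,-0.001],[0,0,0],1],
    [[0,0,-0.001],[0,0,0],1],
  ],
)

```text
time: 13.22
ee_pos: [600.4, -114.8, 187.6]
tool_rot: [0.582, 0.813, -0.001, -0.002]
ft_force: [-1.9, -3.7, -17.7]
gripper_width: 7.6
grasp_force: 13.0
```

Request:
carry_out(
  increments=[
    [[0,0,-0.001],[0,0,0],1],
    [[0,0,-0.001],[0,0,0],1],
  ],
)

```text
time: 13.48
ee_pos: [600.5, -114.5, 190.5]
tool_rot: [0.583, 0.813, -0.0, -0.002]
ft_force: [-4.1, -1.1, -18.8]
gripper_width: 7.2
grasp_force: 13.0
```

The pads slip at about 18.5 N with a 13 N grip (total friction coefficient about 1.43). A 9 N grip would therefore slip at about 12.9 N, above the pawl's 10 N and below the buffer limit. I'll regrip lower at 9 N and start pressing.

Request:
carry_out(
  increments=[
    [[0,0,0],[0,0,0],0.7],
    [[0,0,0.003],[0,0,0],0.7],
    [[0,0,0.002],[0,0,0],0.7],
    [[0,0,0],[0,0,0],1],
    [[0,0,0],[0,0,0],1],
    [[0,0,0],[0,0,0],1],
    [[0,0,0],[0,0,0],1],
  ],
  grip_force=9,
)

```text
time: 14.35
ee_pos: [601.7, -115.2, 186.8]
tool_rot: [0.582, 0.813, -0.0, 0.0]
ft_force: [-4.0, -4.0, 3.1]
gripper_width: 8.1
grasp_force: 8.7
```

Request:
carry_out(
  increments=[
    [[0,0,0.001],[0,0,0],1],
    [[0,0,0.001],[0,0,0],1],
    [[0,0,0.001],[0,0,0],1],
    [[0,0,0.001],[0,0,0],1],
    [[0,0,0],[0,0,0],1],
  ],
)

```text
time: 14.98
ee_pos: [601.7, -115.2, 182.7]
tool_rot: [0.582, 0.813, -0.0, 0.0]
ft_force: [-4.3, -3.4, 4.0]
gripper_width: 8.4
grasp_force: 8.7
```

Request:
carry_out(
  increments=[
    [[0,0,0.001],[0,0,0],1],
    [[0,0,0.001],[0,0,0],1],
    [[0,0,0.001],[0,0,0],1],
    [[0,0,0.001],[0,0,0],1],
    [[0,0,0],[0,0,0],1],
  ],
)

```text
time: 15.6
ee_pos: [601.6, -115.3, 179.0]
tool_rot: [0.582, 0.813, -0.0, 0.0]
ft_force: [-4.3, -3.3, 5.1]
gripper_width: 8.4
grasp_force: 8.8
```

Request:
carry_out(
  increments=[
    [[0,-0.0005,0.001],[0,0,0],1],
    [[0,0,0.001],[0,0,0],1],
    [[0,0,0.001],[0,0,0],1],
    [[0,0,0],[0,0,0],1],
  ],
)

```text
time: 16.1
ee_pos: [601.3, -115.5, 176.1]
tool_rot: [0.582, 0.813, -0.0, 0.0]
ft_force: [-4.2, -3.5, 5.7]
gripper_width: 7.9
grasp_force: 8.9
```

Request:
carry_out(
  increments=[
    [[0,0,0.0005],[0,0,0],1],
    [[0,0,0.0005],[0,0,0],1],
    [[0,0,0],[0,0,0],1],
  ],
)

```text
time: 16.48
ee_pos: [601.3, -115.5, 174.9]
tool_rot: [0.582, 0.813, -0.0, 0.0]
ft_force: [-3.4, -3.2, 2.7]
gripper_width: 8.2
grasp_force: 8.9
```

The force has dropped from 5.7 to 2.7 N, so I'll continue in small steps.

Request:
carry_out(
  increments=[
    [[0,0,0.0005],[0,0,0],1],
    [[0,0,0],[0,0,0],1],
  ],
)

```text
time: 16.73
ee_pos: [601.3, -115.4, 174.4]
tool_rot: [0.582, 0.813, -0.0, 0.0]
ft_force: [-2.6, -4.7, 4.1]
gripper_width: 8.1
grasp_force: 8.9
```

Request:
carry_out(
  increments=[
    [[0,0,0.0005],[0,0,0],1],
    [[0,0,0],[0,0,0],1],
  ],
)

```text
time: 16.98
ee_pos: [601.3, -115.5, 174.1]
tool_rot: [0.582, 0.813, -0.0, 0.0]
ft_force: [-3.9, -3.8, 5.7]
gripper_width: 8.1
grasp_force: 8.9
```

Request:
carry_out(
  increments=[
    [[0,0,0.0005],[0,0,0],1],
    [[0,0,0],[0,0,0],1],
  ],
)

```text
time: 17.23
ee_pos: [601.3, -115.4, 173.6]
tool_rot: [0.582, 0.813, -0.0, 0.0]
ft_force: [-4.5, -3.7, 5.1]
gripper_width: 7.8
grasp_force: 8.9
```

Request:
carry_out(
  increments=[
    [[0,0,0.0005],[0,0,0],1],
    [[0,0,0.0005],[0,0,0],1],
    [[0,0,0],[0,0,0],1],
  ],
)

```text
time: 17.6
ee_pos: [601.3, -115.4, 172.5]
tool_rot: [0.582, 0.813, -0.0, 0.0]
ft_force: [-4.5, -3.2, 5.6]
gripper_width: 7.9
grasp_force: 8.9
```

Request:
carry_out(
  increments=[
    [[0,0,0.0005],[0,0,0],1],
    [[0,0,0.0005],[0,0,0],1],
    [[0,0,0],[0,0,0],1],
  ],
)

```text
time: 17.98
ee_pos: [601.2, -115.3, 171.4]
tool_rot: [0.582, 0.813, -0.0, 0.0]
ft_force: [-4.1, -3.2, 4.4]
gripper_width: 7.8
grasp_force: 8.9
```

```bash
python3 - <<'E'
from fit import *
st(); d=snap("side","d4")
a=cv2.imread("pics/d3.png")[230:350,320:440];b=cv2.imread("pics/d4.png")[230:350,320:440]
cv2.imwrite("pics/cmp.png",cv2.resize(np.hstack([a,b]),(800,400),interpolation=cv2.INTER_CUBIC))
E
```

```text
t 17.98 TCP box -0.1 -1.1 z 171.4 toolx-boxy deg 0.5 F [-4.1 -3.2  4.4] w 7.8
```

View pics/cmp.png

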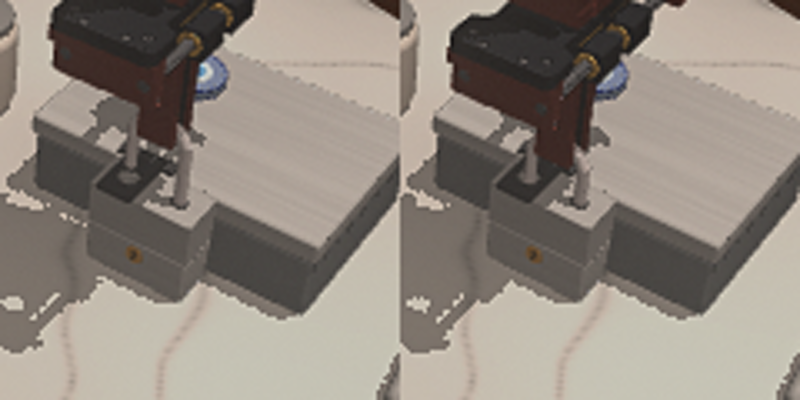

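The left frame is the shackle up and the right frame is now. The fingertips and bow both moved down about 23 px, from (185,130) to (580-400,155). The stem is therefore about 15 mm in, the pads have not slipped, and the short leg is through the strap. Continuing.

Request:
carry_out(
  increments=[
    [[0,0,0.0005],[0,0,0],1],
    [[0,0,0.0005],[0,0,0],1],
    [[0,0,0.0005],[0,0,0],1],
    [[0,0,0],[0,0,0],1],
  ],
)

```text
time: 18.52
ee_pos: [601.3, -115.4, 170.2]
tool_rot: [0.582, 0.813, -0.0, 0.0]
ft_force: [-4.8, -3.1, 7.5]
gripper_width: 7.4
grasp_force: 8.9
```

Resistance is rising (7.5 N), so I'll use smaller steps.

Request:
carry_out(
  increments=[
    [[0,0,0.0005],[0,0,0],1],
    [[0,0,0.0005],[0,0,0],1],
    [[0,0,0],[0,0,0],1],
  ],
)

```text
time: 18.9
ee_pos: [601.4, -115.3, 169.7]
tool_rot: [0.582, 0.813, -0.0, 0.001]
ft_force: [-5.5, -2.8, 10.4]
gripper_width: 7.9
grasp_force: 9.0
```

Request:
carry_out(
  increments=[
    [[0,0,0.0005],[0,0,0],1],
    [[0,0,0],[0,0,0],1],
  ],
)

```text
time: 19.15
ee_pos: [601.4, -115.3, 169.4]
tool_rot: [0.582, 0.813, -0.0, 0.001]
ft_force: [-6.3, -1.9, 11.6]
gripper_width: 8.0
grasp_force: 9.0
```

Request:
carry_out(
  increments=[
    [[0,0,0.0004],[0,0,0],1],
    [[0,0,0],[0,0,0],1],
  ],
)

```text
time: 19.4
ee_pos: [601.4, -115.3, 169.0]
tool_rot: [0.583, 0.813, -0.0, 0.001]
ft_force: [-6.8, -3.6, 12.0]
gripper_width: 8.3
grasp_force: 9.0
```

About 12 N exceeds the pawl's range, so I seem to be on the buffer. I'll back off 3.5 mm and see whether the shackle holds.

Request:
carry_out(
  increments=[
    [[0,0,-0.001],[0,0,0],1],
    [[0,0,-0.001],[0,0,0],1],
    [[0,0,-0.001],[0,0,0],1],
    [[0,0,-0.0005],[0,0,0],1],
    [[0,0,0],[0,0,0],1],
  ],
)

```text
time: 20.02
ee_pos: [601.1, -115.3, 171.3]
tool_rot: [0.582, 0.813, -0.0, 0.0]
ft_force: [-3.9, -3.2, 3.2]
gripper_width: 7.8
grasp_force: 9.0
```

Request:
carry_out(
  increments=[
    [[0,0,-0.001],[0,0,0],1],
    [[0,0,-0.001],[0,0,0],1],
    [[0,0,0],[0,0,0],1],
  ],
)

```text
time: 20.4
ee_pos: [600.8, -115.3, 172.2]
tool_rot: [0.582, 0.813, -0.0, -0.0]
ft_force: [-2.6, -4.4, -5.0]
gripper_width: 7.6
grasp_force: 9.0
```

The tool is now being held down at -5 N, so the pawl has caught. I'll relax, open and lift.

Request:
carry_out(
  increments=[
    [[0,0,0.001],[0,0,0],1],
    [[0,0,0],[0,0,0],0.5],
    [[0,0,0],[0,0,0],0],
    [[0,0,0],[0,0,0],0],
    [[0,0,-0.015],[0,0,0],0],
    [[0,0,-0.03],[0,0,0],0],
    [[0,0,-0.04],[0,0,0],0],
    [[0,0,-0.02],[0,0,0],0],
    [[0,0,0],[0,0,0],0],
    [[0,0,0],[0,0,0],0],
  ],
)

```text
time: 21.65
ee_pos: [600.7, -114.9, 276.9]
tool_rot: [0.583, 0.813, -0.0, -0.0]
ft_force: [-0.4, 0.4, -0.6]
gripper_width: 43.9
grasp_force: 0.0
```

```bash
python3 - <<'E'
from fit import *
st(); w=snap("wrist","w5"); d=snap("side","d5")
p=cloud(w);q=np.c_[(p[:,:2]-O)@np.c_[X,Y],p[:,2]]
h=q[(q[:,2]>85)&(q[:,2]<125)&(abs(q[:,0])<15)&(abs(q[:,1])<26)]
print(len(h),np.percentile(h[:,2],[50,95,99]),h[:,2].max()); c,ev=np.linalg.eigh(np.cov(h[:,:2].T)); print(h.mean(0),ev[:,1])
a=w["pixels"][80:300,160:440,::-1];b=cv2.resize(d["pixels"][230:350,320:440,::-1],(440,440),interpolation=cv2.INTER_CUBIC)
cv2.imwrite("pics/fin.png",np.hstack([cv2.resize(a,(360,283)),b[:283]]))
E
```

```text
t 21.65 TCP box -0.5 -0.4 z 276.9 toolx-boxy deg 0.5 F [-0.4  0.4 -0.6] w 43.9
481 [102.4753003  104.95335258 105.52036824] 105.77706828009568
[ -0.43499353   3.78700151 100.93943214] [0.03960819 0.99921529]
```

View pics/fin.png

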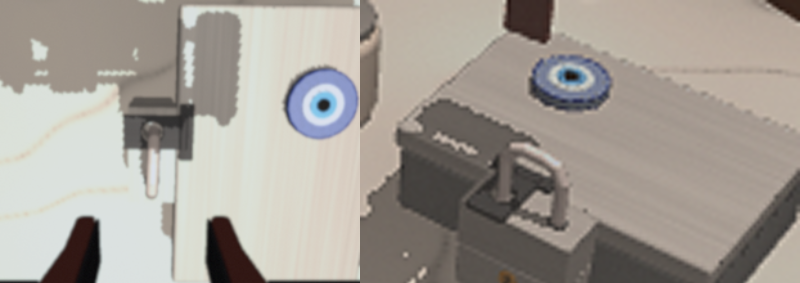

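With the gripper clear, the shackle stays down: its crown top is at about 105 mm, against 120 mm when up, so about 15 mm in. The U is in line within 0.04 rad, the strap is flat, and the charm hasn't visibly moved. Handing in.

```bash
python3 -c "
from plant import ctrl
print(ctrl.hand_in())"
```

```text
the job is handed in; nothing more can be done
None
```

The key box is locked and handed in: the strap is flat, the shackle has clicked and stays about 15 mm down in line with its hole, pressing force read 12 N at most, and no bystander was touched.

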